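Unhook two drying hooks and bin them singly

ROBOT

A 6-joint arm with a two-finger parallel gripper is mounted at the origin on the work surface. World frame = base frame: x ahead of the robot, y to its left, z up, the work surface at z = 0. Lengths are in mm, angles in rad, forces in N, time in s.
With the tool pointing down it reaches from about 275 to 975 mm from the base axis. Payload 8.4 kg.
Tool frame: the origin (TCP) lies on the centre line of the jaws, within the pads' length; the fingertips stand 8 mm ahead of it and the grasp point (between the pads) lies 11 mm behind it (bot.tip_extent is the distance from the TCP to the fingertips, in mm); z points along the fingers, y is the direction in which the jaws open and shut (so a half turn about z gives the same grasp; the last joint's range is limited). The gripper opens to 92 mm and grips with 3 to 60 N. Pads are 20 mm wide; open, the fingers measure 128 mm over their backs; the gripper's body (75 mm by 189 mm) begins 69 mm behind the grasp point.
Start: joints at [-1.163, 0.353, 1.633, -0, 1.155, -0.002], TCP at [249.015, -573.253, 222.583] pointing down, gripper open.
Joint ranges: [-2.63, 2.63], [-0.92, 2.1], [0.06, 2.66], [-1.3, 4.44], [0, 2.69], [-3.02, 3.02]. Speed limits (rad/s): [2.22, 2.22, 2.79, 3.14, 3.14, 3.14].

INTERFACE

Orientations are given as a unit quaternion [x, y, z, w].
In Python, from bench import bot, imaging, spotter gives the robot as it stands. The module is installed in compiled form; this text tells all that it offers.
- The arm moves only by the shell command python3 -m inch 'ROWS' [FORCE]. ROWS is JSON, a list of rows, each a list of 3 entries, a list of its own where there are three numbers: the opening in per cent of the stroke, from 0 (shut) to 100 (fully open), then the shift along the world's x, y, z in units of 40 mm (1.0 is 40 mm), then the turn, a rotation vector about the world's x, y, z in units of 5 degrees (1.0 is 5 degrees). A call has 1 to 20 rows; each row shifts and turns the pose as measured when the row begins; what a row does not reach is not made up. A row lasts 1/8 s, in which the tool goes at most 62.5 mm and 10.7 degrees, less where a joint would pass 70% of its speed; a pose out of reach is approached as far as the arm can. A call is refused whole if a number of a shift passes 1 or a number of a turn 1, either way. A call with a gripper value outside its range is refused whole. The fingers move at their own pace and stop on an object; FORCE is the grip in N (left out, the last holds). Time passes only in rows, so rows that do not move let the fingers close. It gives the time, the measured TCP pose, the force and the opening at its end, in the units of the state.
- bot.read_state(): the state, without advancing time (a new reading comes with each control period).
- imaging.grab_frame(name): name is "side" or "top" or "wrist"; returns the picture (420x560x3 uint8, blue, green, red); there is no depth.
- imaging.camera_model(name): a dict with "fx", "fy", "cx", "cy" (pixels), "extrinsics" (4x4, takes a point from world to camera coordinates). Camera axes: x right, y down, z forward; pixel columns grow to the right and rows downward; lengths in mm; the calibration is good to about 2 mm. A picture is of the moment at which its call begins: read the wrist's pose just before it. camera_model takes no time and is no camera call; for the wrist camera it gives the pose at the moment of the call.
- bot.sign_off(): hands the job in, once; it reports no verdict.
Trained networks look in the newest picture that a camera, given by its name, has taken for a name from the list of things; names that differ only in an ending like _2 or _b are one class to them, and where a whole thing is asked for, a point or a joint stands for the part that bears it (a point fixed in the world has none). Each returns a list of dicts, best first, with "confidence" (0 to 1); they miss things now and then, are a little off and sometimes report something else, mostly with a low value. They report only what shows in the picture. A call takes as long as a camera call. They do not tell look-alikes from the thing itself.
- spotter.search_frame(thing, camera): "extent" ([left, top, right, bottom] in pixels, round what is visible of it).
- spotter.cut_out(thing, camera): "pixels" (420x560 bool, what is visible of it) and "extent" ([left, top, right, bottom] in pixels, round what is visible of it).
- spotter.landmark_of(thing, camera): "centre" ([column, row] in pixels: a listed point, or the origin of a listed thing).
The state is a dict: "time": time; "q": joint angles; "dq": joint speeds; "joint_torque": joint torques, N m; "position": TCP position; "eef_rot": TCP orientation; "contact_force": force on the tool from outside, world axes, zero at the start; "ft_torque": the same for the moment, N m; "finger_gap": opening from 0.0 (shut) to 1.0 (fully open).
Only numpy, scipy, OpenCV 4.12 (cv2) and the standard library are available. Lean on these libraries where they do the work, as an engineer would, in place of code of your own. Each camera call takes 0.05 s, during which the arm holds its last target.

TASK

Two weighted drying hooks on the turner's bench have caught in each other. Take the red-knobbed one, lift it a little and twist it clockwise out of the blue one's hook while the blue one stays standing on the bench, then stand each hook upright and alone in the bin of its own colour and let go.

Things in the scene. Friction and masses are not known exactly. Their poses are not given: they have to be found in the camera images.
- red_hook_knob (a point): Centre of the red knob, 24 mm across, 38 high, on the stem axis 104 mm above the foot's underside. Upright hook, 0.3 kg: foot disc 48 mm across, 10 high, 8 mm stem, z up. One 6 mm wire arm along +x, axis 42 mm above the underside, to 66 mm out, tip turned up to 57. It starts caught between the blue one's arms: raise 12 to 24 mm, twist 60 to 90 deg clockwise from above, then it lifts free.
- blue_hook_knob (a point): Centre of the blue knob; foot, stem, knob, mass and this point as on the red hook. Two 6 mm wire arms along +x, to 68 mm out: lower with axis 34 mm above the underside, tip turned up to 48; upper with axis 76 mm up; open between them at the outer end only. At the start its stem is about 46 mm along +x and 52 mm along +y of the red frame, its arms along the red -y.
- red_bin_in (a point): Centre of the inner floor of the red bin, a low open square box fixed to the bench: 140 x 140 mm outside, 28 mm high, walls and floor 5 mm thick, so this point is 5 mm above the bench. z is up, x and y along its sides.
- blue_bin_in (a point): Centre of the inner floor of the blue bin, of the same size and make as the red bin, fixed to the bench elsewhere.
Mind the look-alikes: they are no part of the job. Leave any orange look-alike of the part that bears red_hook_knob alone.

How it is judged:
By the outcome, as a careful person would: the job done as asked, in the order asked, and still so for the second after the job is handed in, with the robot touching nothing.
It also fails if it takes over 72 s, if anything falls off the work surface, if the arm or the gripper's body presses on something with over 40 N, if the wrist force passes 120 N, or if a joint passes its speed limit or range.

## Working session

There is one attempt and no reset: what is moved stays moved. The work goes in short steps, Python scripts to look and compute and a shell command to move; the robot and the scene stay as the last step left them, time stands still between calls to the robot, and variables do not carry over. Pictures are saved under pics/ and viewed, and the job is handed in when it is done.

```bash
mkdir -p pics
cat > h.py <<'E'
from bench import bot, imaging, spotter
import numpy as np, cv2
def M(n):
    m=imaging.camera_model(n); K=np.array([[m['fx'],0,m['cx']],[0,m['fy'],m['cy']],[0,0,1.]]); return K,np.array(m['extrinsics'])
def proj(n,p):
    K,E=M(n); c=E[:3,:3]@np.array(p,float)+E[:3,3]; u=K@c; return u[:2]/u[2]
def ray(n,px):
    K,E=M(n); d=E[:3,:3].T@np.linalg.inv(K)@np.array([px[0],px[1],1.]); o=-E[:3,:3].T@E[:3,3]; return o,d/np.linalg.norm(d)
def atz(n,px,z):
    o,d=ray(n,px); return o+d*(z-o[2])/d[2]
def tri(obs):
    A=np.zeros((3,3));b=np.zeros(3)
    for n,px in obs:
        o,d=ray(n,px);P=np.eye(3)-np.outer(d,d);A+=P;b+=P@o
    x=np.linalg.solve(A,b); return x
E
python3 - <<'E'
from h import *
for n in ["top","side"]:
    cv2.imwrite(f"pics/{n}0.png",imaging.grab_frame(n))
    for t in ["red_hook_knob","blue_hook_knob","red_bin_in","blue_bin_in"]:
        for r in spotter.landmark_of(t,n)[:4]:
            c=r["centre"]; z=5 if "bin" in t else 104
            print(n,t,np.round(c),round(r["confidence"],2),np.round(atz(n,c,z)))
print(bot.read_state())
E
```

```text
top red_hook_knob [257. 174.] 0.62 [709.  57. 104.]
top red_hook_knob [303. 245.] 0.52 [544. -53. 104.]
top blue_hook_knob [273. 234.] 0.75 [568.  16. 104.]
top red_bin_in [178. 225.] 0.58 [593. 254.   5.]
top blue_bin_in [390. 227.] 0.69 [ 600. -280.    5.]
side red_hook_knob [286. 237.] 0.75 [559. -52. 104.]
side red_hook_knob [328. 175.] 0.6 [710.  58. 104.]
side blue_hook_knob [279. 209.] 0.9 [576.  17. 104.]
side blue_bin_in [358. 354.] 0.76 [ 597. -281.    5.]
side blue_bin_in [277. 211.] 0.57 [601.  88.   5.]
{'time': 0.5, 'q': array([-1.16339425e+00,  3.53026481e-01,  1.63344091e+00,  1.52392095e-05,
        1.15519840e+00, -2.39735474e-03]), 'dq': array([ 0.00040328,  0.0013538 ,  0.00025955,  0.00021586,  0.00108723,
       -0.00099367]), 'joint_torque': array([ 1.32470861e-03, -5.93292761e+01, -3.34320402e+01,  6.99365186e-02,
        1.66680902e-02, -4.23210327e-05]), 'position': array([ 249.0124337 , -573.22599753,  222.54888307]), 'eef_rot': array([ 9.79082020e-01,  2.03465961e-01, -5.26428003e-07, -3.72240506e-05]), 'contact_force': array([0.3104659 , 0.06826683, 0.36491328]), 'ft_torque': array([-0.02795873, -0.03003424, -0.03392877]), 'finger_gap': 0.9994526167487743}
```

View pics/top0.png

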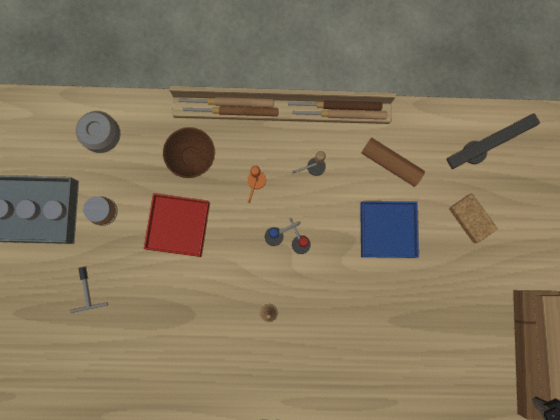

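View pics/side0.png

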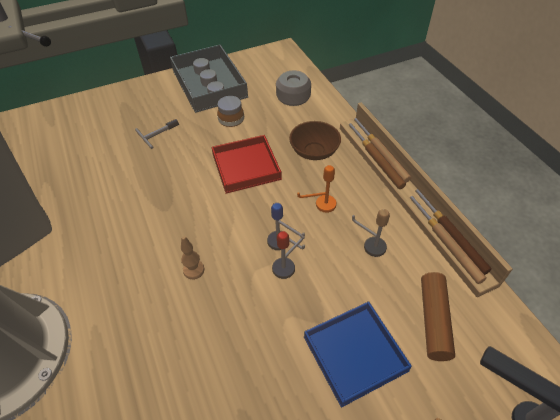

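Run:
```python
import cv2,numpy as np
a=cv2.imread("pics/top0.png")[155:275,235:335]; b=cv2.imread("pics/side0.png")[150:290,240:360]
a=cv2.resize(a,None,fx=4,fy=4,interpolation=2); b=cv2.resize(b,(380,444),interpolation=2)
c=np.zeros((480,790,3),np.uint8); c[:480,:400]=a; c[:444,405:785]=b; cv2.imwrite("pics/crop0.png",c)
```

```text
(no output)
```

View pics/crop0.png

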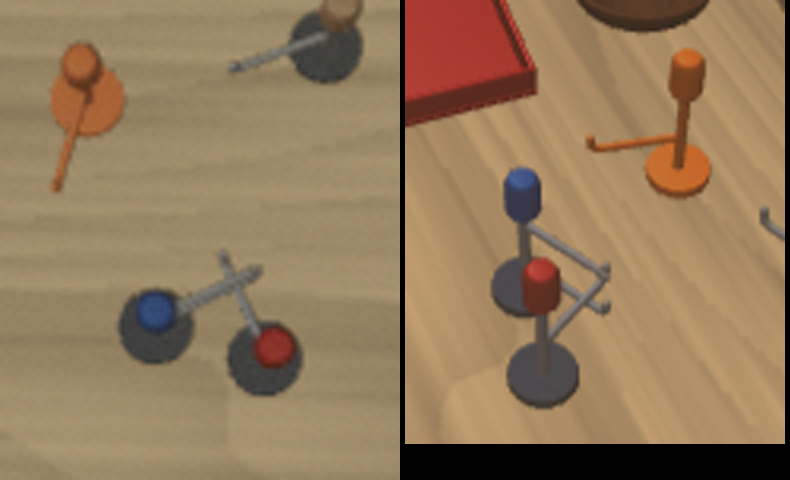

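Candidates in the top view: orange hook (257,174), tan-knobbed hook (318,160) and red-knobbed hook (303,243), which is caught with blue (274,233). The crop confirms red at (303,243) is the caught one, and orange and tan stay untouched. Next I'll measure precisely.

```bash
cat >> h.py <<'E'
def blob(img,col,box=None):
    hsv=cv2.cvtColor(img,cv2.COLOR_BGR2HSV); H,S,V=[hsv[...,i].astype(int) for i in range(3)]
    if col=='red': m=((H<5)|(H>173))&(S>150)
    else: m=(H>105)&(H<128)&(S>140)
    n,l,st,c=cv2.connectedComponentsWithStats(m.astype(np.uint8))
    return sorted([(int(st[i,4]),np.round(c[i],1).tolist(),st[i,:4].tolist()) for i in range(1,n) if st[i,4]>15],reverse=True)
E
python3 - <<'E'
from h import *
B={}
for n in ["top","side"]:
    im=cv2.imread(f"pics/{n}0.png")
    for c in ["red","blue"]:
        b=blob(im,c); print(n,c,b[:4]); B[n,c]=b
    K,E=M(n); print(-E[:3,:3].T@E[:3,3])
for c in ["red","blue"]:
    k=[[x for x in B[n,c] if x[0]<800] [0][1] for n in ["top","side"]]
    print(c,k,np.round(tri([("top",k[0]),("side",k[1])]),1),np.round(atz("top",k[0],104),1),np.round(atz("side",k[1],104),1), np.round(atz("top",k[0],120),1))
E
```

```text
top red [(3140, [176.4, 224.9], [144, 194, 65, 62]), (66, [302.9, 241.3], [299, 237, 9, 9])]
top blue [(2697, [388.6, 230.2], [361, 203, 56, 54]), (24, [416.7, 245.7], [416, 239, 2, 16]), (22, [273.3, 232.9], [270, 229, 7, 7]), (19, [394.0, 202.0], [385, 202, 19, 1])]
[ 469.74883357   16.23038558 1251.3239689 ]
side red [(1910, [245.4, 163.0], [212, 136, 69, 50]), (58, [282.0, 235.1], [277, 232, 11, 8])]
side blue [(5048, [356.7, 354.5], [308, 303, 103, 99])]
[ 350.22657434 -510.43762402  813.03328827]
red [[302.9, 241.3], [282.0, 235.1]] [551.1 -52.1 116.2] [552.7 -53.  104. ] [553.9 -43.9 104. ] [551.5 -52.  120. ]Traceback (most recent call last):
  File "<stdin>", line 9, in <module>
IndexError: list index out of range
```

```bash
python3 -m inch '[[60,[0.55,0.95,0.2],[0,0,1]],[60,[0.55,0.95,0.2],[0,0,1]],[60,[0.55,0.95,0.2],[0,0,1]],[60,[0.55,0.95,0.2],[0,0,1]],[60,[0.55,0.95,0.2],[0,0,1]],[60,[0.55,0.95,0.2],[0,0,1]],[60,[0.55,0.95,0.2],[0,0,1]],[60,[0.55,0.95,0.2],[0,0,1]],[60,[0.55,0.95,0.2],[0,0,1]],[60,[0.5,0.95,0.2],[0,0,0]],[60,[0.5,0.95,0],[0,0,0]],[60,[0.5,0.95,0],[0,0,0]],[60,[0.2,0.5,0],[0,0,0]],[60,[0,0,0],[0,0,0]]]'
python3 - <<'E'
from h import *
cv2.imwrite("pics/w1.png",imaging.grab_frame("wrist"))
for t in ["red_hook_knob","blue_hook_knob"]:
    for r in spotter.landmark_of(t,"wrist")[:4]:
        c=r["centre"]; print(t,np.round(c),round(r["confidence"],2),np.round(atz("wrist",c,104),1))
K,E=M("wrist"); print(-E[:3,:3].T@E[:3,3],E[2,:3])
im=cv2.imread("pics/w1.png")
for c in ["red","blue"]: print(blob(im,c)[:3])
E
```

```text
time: 2.25
position: [521.8, -81.7, 306.8]
eef_rot: [0.819, 0.573, 0.002, 0.002]
contact_force: [-0.0, -0.6, -0.2]
finger_gap: 0.601
red_hook_knob [298. 149.] 0.79 [552.3 -58.9 104. ]
blue_hook_knob [291.  73.] 0.98 [569.7  10.2 104. ]
[545.96725804 -15.41929755 469.61503627] [-0.08485784 -0.24785509 -0.96507357]
[(463, [296.1, 148.9], [285, 137, 24, 25])]
[(3565, [399.5, 258.0], [343, 220, 94, 83]), (1341, [331.1, 285.3], [312, 246, 40, 89]), (533, [290.5, 71.9], [279, 59, 25, 27])]
```

View pics/w1.png

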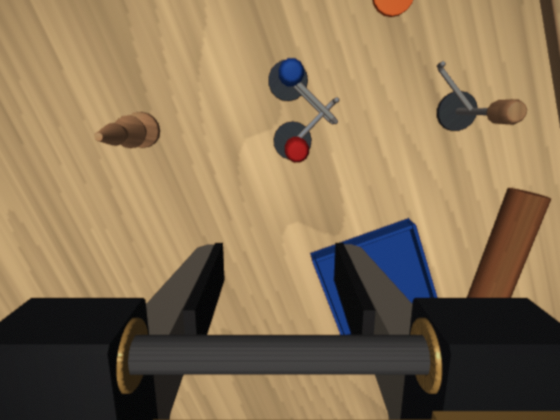

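Run:
```python
from h import *
print(bot.read_state()["position"])
w=imaging.grab_frame("wrist"); cv2.imwrite("pics/w2.png",w)
ims={"wrist":w,"top":cv2.imread("pics/top0.png"),"side":cv2.imread("pics/side0.png")}
# knob silhouettes fit: foot-disc candidate fit via dark threshold
def foot(n,box):
    im=ims[n]; x0,y0,x1,y1=box
    hsv=cv2.cvtColor(im,cv2.COLOR_BGR2HSV)[y0:y1,x0:x1]
    m=((hsv[...,1]<75)&(hsv[...,2]<110)).astype(np.uint8)
    nn,l,st,c=cv2.connectedComponentsWithStats(m); i=1+np.argmax(st[1:,4])
    cs,_=cv2.findContours((l==i).astype(np.uint8),0,0)
    h=cv2.convexHull(max(cs,key=cv2.contourArea)); e=cv2.minAreaRect(h)
    print(n,st[i],np.round(atz(n,np.array(c[i])+[x0,y0],8),1),"bbox c",np.round(atz(n,(st[i,0]+st[i,2]/2-.5+x0,st[i,1]+st[i,3]/2-.5+y0),8),1))
foot("wrist",(265,118,330,175)); foot("wrist",(262,50,330,103))
foot("top",(288,232,314,258)); foot("top",(262,224,286,248))
foot("side",(268,252,300,282))
for c in ["red","blue"]: print(blob(w,c)[:3])
for x in [b for c in ["red","blue"] for b in blob(w,c) if 300<b[0]<1000]: print(np.round(atz("wrist",x[1],110),1))
c=cv2.resize(w[40:180,240:380],None,fx=4,fy=4,interpolation=2); cv2.imwrite("pics/w2c.png",c)
```

```text
[521.11516832 -83.44698785 306.83170289][ WARN:0@0.550] global contours_new.cpp:654 findContours Chain code output is an experimental feature and might change in future!
Traceback (most recent call last):
cv2.error: OpenCV(4.12.0) /io/opencv/modules/imgproc/src/shapedescr.cpp:315: error: (-215:Assertion failed) npoints >= 0 && (depth == CV_32F || depth == CV_32S) in function 'contourArea'
```

Run:
```python
from h import *
w=cv2.imread("pics/w2.png")
ims={"wrist":w,"top":cv2.imread("pics/top0.png"),"side":cv2.imread("pics/side0.png")}
def foot(n,box):
    im=ims[n]; x0,y0,x1,y1=box
    hsv=cv2.cvtColor(im,cv2.COLOR_BGR2HSV)[y0:y1,x0:x1]
    m=((hsv[...,1]<75)&(hsv[...,2]<110)).astype(np.uint8)
    nn,l,st,c=cv2.connectedComponentsWithStats(m); i=1+np.argmax(st[1:,4])
    print(n,st[i],np.round(atz(n,np.array(c[i])+[x0,y0],8),1),"bbox c",np.round(atz(n,(st[i,0]+st[i,2]/2-.5+x0,st[i,1]+st[i,3]/2-.5+y0),8),1))
foot("wrist",(265,118,330,175)); foot("wrist",(262,50,330,103))
foot("top",(288,232,314,258)); foot("top",(262,224,286,248))
foot("side",(268,252,300,282))
for c in ["red","blue"]: 
  for b in blob(w,c): 
    if 300<b[0]<1000: print(c,b,np.round(atz("wrist",b[1],110),1))
c=cv2.resize(w[40:180,240:380],None,fx=4,fy=4,interpolation=2); cv2.imwrite("pics/w2c.png",c)
```

```text
wrist [  9   2  32  37 538] [546.9 -47.7   8. ] bbox c [548.8 -54.6   8. ]
wrist [  6   8  49  45 711] [565.8   6.3   8. ] bbox c [574.6   8.3   8. ]
top [  4   3  18  19 174] [547.8 -49.4   8. ] bbox c [552.7 -52.9   8. ]
top [  3   3  18  19 196] [567.2  14.8   8. ] bbox c [571.2  15.    8. ]
side [  4   0  23  26 392] [550.3 -54.7   8. ] bbox c [551.9 -49.8   8. ]
red (461, [296.0, 146.8], [285, 135, 24, 25]) [551.3 -56.1 110. ]
blue (530, [290.3, 69.7], [279, 57, 25, 27]) [569.8  12.  110. ]
```

View pics/w2c.png

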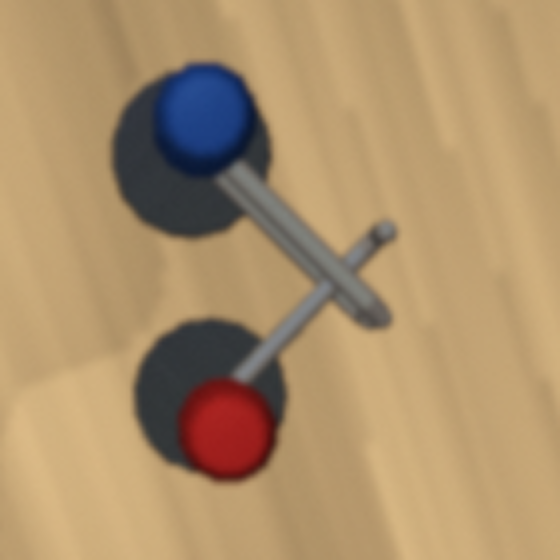

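Run:
```python
from h import *
f=lambda x,y:(240+x/4-.4,40+y/4-.4)
for nm,p,z in [("rfoot",(210,395),8),("bfoot",(191,152),8),("rknob",(227,430),106),("bknob",(204,118),106),("rtip",(385,230),56),("btip up",(370,312),76)]:
    print(nm,np.round(atz("wrist",f(*p),z),1))
s=bot.read_state();print(s["position"],s["q"])
```

```text
rfoot [551.7 -56.1   8. ]
bfoot [570.4  12.8   8. ]
rknob [551.5 -56.9 106. ]
bknob [570.6  12.7 106. ]
rtip [610.2 -26.9  56. ]
btip up [597.1 -44.5  76. ]
[521.09460414 -83.68053477 306.87910642] [-1.61218146e-01  1.22871664e-01  1.74261990e+00 -1.33766342e-03
  1.27000559e+00  1.92381386e-01]
```

```bash
python3 -m inch '[[60,[0.38,0.35,-0.8],[0,0,0]],[60,[0.38,0.35,-0.8],[0,0,0]],[60,[0,0,-0.8],[0,0,0]],[60,[0,0,-0.8],[0,0,0]],[60,[0,0,0],[0,0,0]],[60,[0,0,0],[0,0,0]]]'
python3 - <<'E'
from h import *
w=imaging.grab_frame("wrist"); cv2.imwrite("pics/w3.png",w)
for c in ["red","blue"]: 
  for b in blob(w,c)[:4]: print(c,b,np.round(atz("wrist",b[1],108),1))
print(bot.read_state()["position"])
E
```

```text
time: 3.2
position: [552.0, -61.3, 178.0]
eef_rot: [0.823, 0.569, 0.003, 0.004]
contact_force: [0.2, 0.4, 0.3]
finger_gap: 0.6
red (1172, [272.8, 214.6], [256, 194, 35, 42]) [551.4 -56.  108. ]
blue (2382, [354.4, 396.2], [319, 375, 69, 44]) [ 558.  -213.2  108. ]
blue (1259, [260.6, 102.9], [242, 83, 39, 41]) [569.7  12.8 108. ]
blue (789, [328.6, 325.7], [302, 311, 50, 24]) [ 559.2 -148.1  108. ]
blue (428, [421.1, 291.7], [402, 282, 38, 20]) [ 628.6 -145.8  108. ]
[551.88991663 -61.23518234 178.06772993]
```

View pics/w3.png

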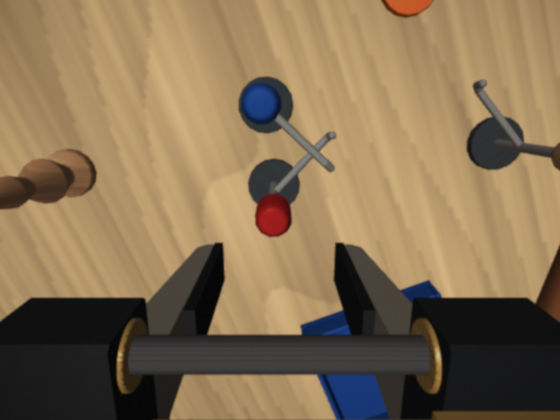

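```bash
python3 -m inch '[[60,[0,0.13,-0.5],[0,0,0]],[60,[0,0,-0.5],[0,0,0]],[60,[0,0,-0.5],[0,0,0]],[60,[0,0,-0.4],[0,0,0]],[60,[0,0,0],[0,0,0]],[60,[0,0,0],[0,0,0]]]'
```

```text
time: 4.0
position: [557.3, -57.6, 108.4]
eef_rot: [0.823, 0.568, 0.008, 0.009]
contact_force: [0.2, -0.2, -0.7]
finger_gap: 0.599
```

```bash
cat >> h.py <<'E'
from scipy.spatial.transform import Rotation as Ro
def st():
    s=bot.read_state(); R=Ro.from_quat(s["eef_rot"]).as_matrix(); z=R[:,2]; y=R[:,1]
    c=np.cross(z,[0,0,-1]); print("t",round(s["time"],2),"pos",np.round(s["position"],1),"jaw deg",round(np.degrees(np.arctan2(y[1],y[0])),1),"tilt fix (5deg units)",np.round(np.degrees(c)/5,2),"F",np.round(s["contact_force"],1),"gap mm",round(s["finger_gap"]*92,1))
E
python3 -c "
from h import *
st()"
```

```text
t 4.0 pos [557.3 -57.6 108.4] jaw deg -20.8 tilt fix (5deg units) [0.06 0.27 0.  ] F [ 0.2 -0.2 -0.7] gap mm 55.1
```

```bash
python3 -m inch '[[60,[-0.15,0.04,-0.2],[0.06,0.27,0]],[60,[0,0,-0.1],[0,0,0]],[60,[0,0,0],[0,0,0]],[60,[0,0,0],[0,0,0]]]'; python3 -c "
from h import *
st()"
```

```text
time: 4.5
position: [551.7, -56.0, 96.9]
eef_rot: [0.823, 0.568, -0.0, -0.0]
contact_force: [0.2, 0.3, 0.2]
finger_gap: 0.602
t 4.5 pos [551.7 -56.   96.9] jaw deg -20.8 tilt fix (5deg units) [ 0. -0.  0.] F [0.2 0.3 0.2] gap mm 55.4
```

```bash
python3 -m inch '[[20,[0,0,0],[0,0,0]],[10,[0,0,0],[0,0,0]],[10,[0,0,0],[0,0,0]],[10,[0,0,0],[0,0,0]],[10,[0,0,0],[0,0,0]],[10,[0,0,0],[0,0,0]]]' 30
python3 - <<'E'
from h import *
st()
w=imaging.grab_frame("wrist"); cv2.imwrite("pics/w4.png",w)
E
```

```text
time: 5.25
position: [551.5, -55.9, 97.1]
eef_rot: [0.823, 0.568, -0.0, -0.0]
contact_force: [-1.3, -0.3, -0.3]
finger_gap: 0.25
t 5.25 pos [551.5 -55.9  97.1] jaw deg -20.8 tilt fix (5deg units) [-0.   -0.01 -0.  ] F [-1.3 -0.3 -0.3] gap mm 23.0
```

View pics/w4.png

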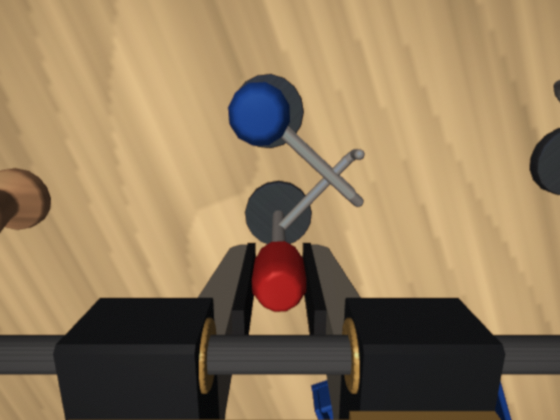

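```bash
python3 -m inch '[[10,[0,0,0.15],[0,0,0]],[10,[0,0,0.15],[0,0,0]],[10,[0,0,0.13],[0,0,0]],[10,[0,0,0],[0,0,0]],[10,[0,0,0],[0,0,0]]]'
python3 - <<'E'
from h import *
st()
s=imaging.grab_frame("side"); cv2.imwrite("pics/s5.png",cv2.resize(s[150:300,220:380],None,fx=4,fy=4,interpolation=2))
E
```

```text
time: 5.92
position: [551.3, -56.0, 115.4]
eef_rot: [0.823, 0.568, -0.0, -0.0]
contact_force: [0.4, 0.5, -3.0]
finger_gap: 0.254
t 5.92 pos [551.3 -56.  115.4] jaw deg -20.8 tilt fix (5deg units) [ 0.   -0.01  0.  ] F [ 0.4  0.5 -3. ] gap mm 23.4
```

View pics/s5.png

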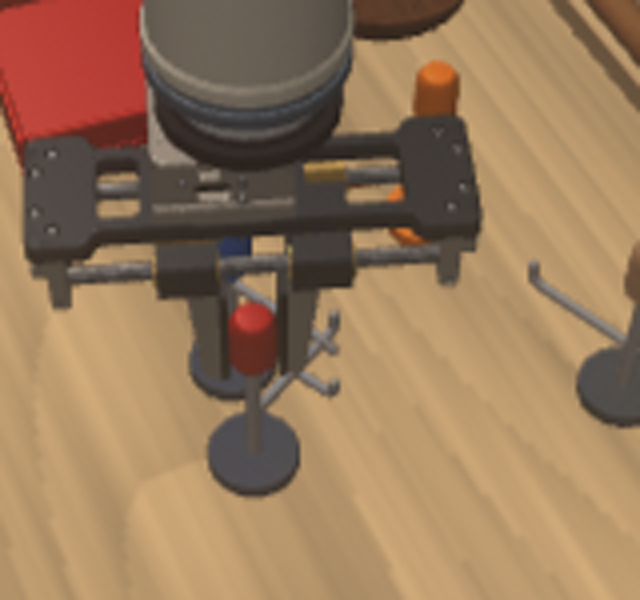

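Lifted 18 mm, carrying only the hook's weight. Now the clockwise twist.

```bash
python3 -m inch '[[10,[0,0,0],[0,0,-0.6]],[10,[0,0,0],[0,0,-1]],[10,[0,0,0],[0,0,-1]],[10,[0,0,0],[0,0,-1]],[10,[0,0,0],[0,0,-1]],[10,[0,0,0],[0,0,-1]],[10,[0,0,0],[0,0,-1]],[10,[0,0,0],[0,0,-1]]]' ; python3 -c "
from h import *
st()"
```

```text
time: 6.98
position: [550.1, -55.9, 113.6]
eef_rot: [0.966, 0.259, -0.001, -0.001]
contact_force: [-0.6, -0.2, -2.8]
finger_gap: 0.251
t 6.97 pos [550.1 -55.9 113.6] jaw deg -60.0 tilt fix (5deg units) [-0.02 -0.04 -0.  ] F [-0.6 -0.2 -2.8] gap mm 23.1
```

```bash
python3 -m inch '[[10,[0.03,0,0.05],[0,0,-1]],[10,[0,0,0],[0,0,-1]],[10,[0,0,0],[0,0,-1]],[10,[0,0,0],[0,0,-1]],[10,[0,0,0],[0,0,-1]],[10,[0,0,0],[0,0,-1]],[10,[0,0,0],[0,0,-1]],[10,[0,0,0],[0,0,-0.5]],[10,[0,0,0],[0,0,0]]]'
python3 - <<'E'
from h import *
st()
w=imaging.grab_frame("wrist"); cv2.imwrite("pics/w6.png",w)
E
```

```text
time: 8.1
position: [550.0, -55.7, 113.5]
eef_rot: [0.997, -0.077, -0.003, -0.002]
contact_force: [-0.2, 0.6, -3.7]
finger_gap: 0.252
t 8.1 pos [550.  -55.7 113.5] jaw deg -98.8 tilt fix (5deg units) [-0.05 -0.06 -0.  ] F [-0.2  0.6 -3.7] gap mm 23.2
```

View pics/w6.png

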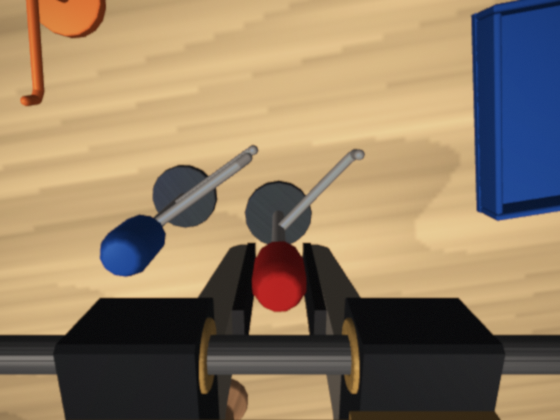

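Free: red's arm now points away and blue is still standing. Lifting straight up, and locating the bins.

```bash
python3 -m inch '[[10,[0,0,0.5],[-0.05,-0.06,0]],[10,[0,0,0.8],[0,0,0]],[10,[0,0,0.8],[0,0,0]],[10,[0,0,0.8],[0,0,0]],[10,[0,0,0.7],[0,0,0]],[10,[0,0,0],[0,0,0]]]'
python3 - <<'E'
from h import *
st()
t=imaging.grab_frame("top"); cv2.imwrite("pics/t7.png",t)
r=imaging.grab_frame("side"); cv2.imwrite("pics/s7.png",r)
for n in ["top","side"]:
  for th in ["red_bin_in","blue_bin_in"]:
    for r in spotter.landmark_of(th,n)[:2]: print(n,th,np.round(r["centre"]),round(r["confidence"],2),np.round(atz(n,r["centre"],5)))
t0=cv2.imread("pics/top0.png"); s0=cv2.imread("pics/side0.png")
for n,im in [("top",t0),("side",s0)]:
  for c in ["red","blue"]:
    hsv=cv2.cvtColor(im,cv2.COLOR_BGR2HSV); H,S=hsv[...,0],hsv[...,1]
    m=((((H<6)|(H>172)) if c=="red" else ((H>100)&(H<130)))&(S>110)).astype(np.uint8)
    nn,l,stt,ce=cv2.connectedComponentsWithStats(m); i=1+np.argmax(stt[1:,4])
    pts=np.argwhere(l==i)[:,::-1].astype(np.int32)
    rect=cv2.minAreaRect(cv2.convexHull(pts)); h=cv2.approxPolyDP(cv2.convexHull(pts),5,True)
    print(n,c,np.round(rect[0],1),h.reshape(-1,2).tolist(),[np.round(atz(n,p,28)[:2]).tolist() for p in h.reshape(-1,2)])
E
```

```text
time: 8.9
position: [549.7, -55.6, 268.4]
eef_rot: [0.997, -0.074, 0.003, 0.001]
contact_force: [-0.6, 0.6, -3.8]
finger_gap: 0.252
t 8.9 pos [549.7 -55.6 268.4] jaw deg -98.5 tilt fix (5deg units) [0.02 0.06 0.  ] F [-0.6  0.6 -3.8] gap mm 23.1
top red_bin_in [179. 224.] 0.7 [597. 253.   5.]
top blue_bin_in [387. 232.] 0.75 [ 587. -272.    5.]
side red_bin_in [247. 165.] 0.78 [592. 254.   5.]
side blue_bin_in [353. 352.] 0.59 [ 590. -272.    5.]
top red [176.1 224.7] [[208, 202], [199, 256], [144, 248], [153, 194]] [[650.0, 179.0], [516.0, 196.0], [533.0, 330.0], [667.0, 315.0]]
top blue [389. 229.] [[417, 256], [361, 256], [361, 203], [416, 202]] [[528.0, -340.0], [525.0, -201.0], [657.0, -201.0], [663.0, -339.0]]
side red [246.8 162.7] [[280, 178], [227, 192], [212, 147], [264, 135]] [[641.0, 158.0], [512.0, 171.0], [530.0, 328.0], [666.0, 313.0]]
side blue [358.4 350.5] [[410, 367], [342, 402], [305, 332], [369, 303]] [[659.0, -345.0], [524.0, -345.0], [523.0, -209.0], [659.0, -209.0]]
```

```bash
python3 -c "
import cv2
cv2.imwrite('pics/s7c.png',cv2.resize(cv2.imread('pics/s7.png')[100:310,190:410],None,fx=2.7,fy=2.7))"
```

```text
(no output)
```

View pics/s7c.png

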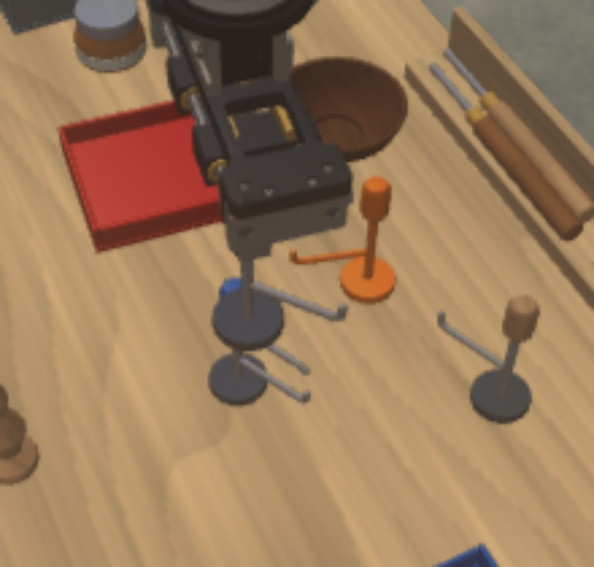

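```bash
python3 -m inch '[[10,[0.1,0.7,0],[0,0,0]],[10,[0.13,0.97,0],[0,0,0]],[10,[0.13,0.97,0],[0,0,0]],[10,[0.13,0.97,0],[0,0,0]],[10,[0.13,0.97,0],[0,0,0]],[10,[0.13,0.97,0],[0,0,0]],[10,[0.13,0.97,0],[0,0,0]],[10,[0.13,0.8,0],[0,0,0]],[10,[0,0.4,0],[0,0,0]],[10,[0,0,0],[0,0,0]],[10,[0,0,0],[0,0,0]]]'
python3 - <<'E'
from h import *
st()
w=imaging.grab_frame("wrist"); cv2.imwrite("pics/w8.png",w)
for r in spotter.landmark_of("red_bin_in","wrist")[:2]: print(np.round(r["centre"]),round(r["confidence"],2),np.round(atz("wrist",r["centre"],5)))
E
```

```text
time: 10.58
position: [583.9, 260.1, 251.8]
eef_rot: [0.997, -0.075, -0.01, 0.004]
contact_force: [-0.3, -0.7, -2.4]
finger_gap: 0.257
t 10.57 pos [583.9 260.1 251.8] jaw deg -98.6 tilt fix (5deg units) [ 0.07 -0.23  0.  ] F [-0.3 -0.7 -2.4] gap mm 23.6
[285. 164.] 0.72 [592. 249.   5.]
```

View pics/w8.png

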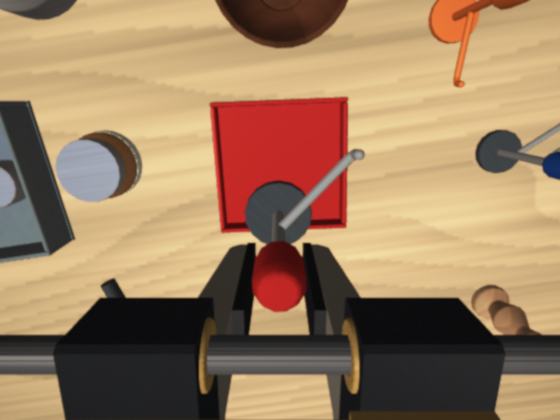

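```bash
python3 -m inch '[[10,[0.2,-0.18,-0.4],[0.07,-0.23,0]],[10,[0,0,-0.6],[0,0,0]],[10,[0,0,-0.6],[0,0,0]],[10,[0,0,-0.6],[0,0,0]],[10,[0,0,-0.4],[0,0,0]],[10,[0,0,0],[0,0,0]],[10,[0,0,0],[0,0,0]]]'
python3 - <<'E'
from h import *
st()
E
```

```text
time: 11.55
position: [594.2, 247.1, 148.7]
eef_rot: [0.997, -0.079, 0.003, -0.001]
contact_force: [0.1, 0.3, -3.4]
finger_gap: 0.255
t 11.55 pos [594.2 247.1 148.7] jaw deg -99.0 tilt fix (5deg units) [-0.01  0.07  0.  ] F [ 0.1  0.3 -3.4] gap mm 23.4
```

```bash
python3 -m inch '[[10,[-0.04,0.12,-0.4],[0,0.07,0]],[10,[0,0,-0.4],[0,0,0]],[10,[0,0,-0.15],[0,0,0]],[10,[0,0,0],[0,0,0]],[10,[0,0,0],[0,0,0]]]'
python3 - <<'E'
from h import *
st()
cv2.imwrite("pics/w9.png",imaging.grab_frame("wrist"))
E
```

```text
time: 12.18
position: [593.1, 252.7, 109.2]
eef_rot: [0.997, -0.078, 0.001, -0.001]
contact_force: [0.3, -0.3, -2.8]
finger_gap: 0.252
t 12.18 pos [593.1 252.7 109.2] jaw deg -99.0 tilt fix (5deg units) [-0.02  0.01  0.  ] F [ 0.3 -0.3 -2.8] gap mm 23.2
```

View pics/w9.png

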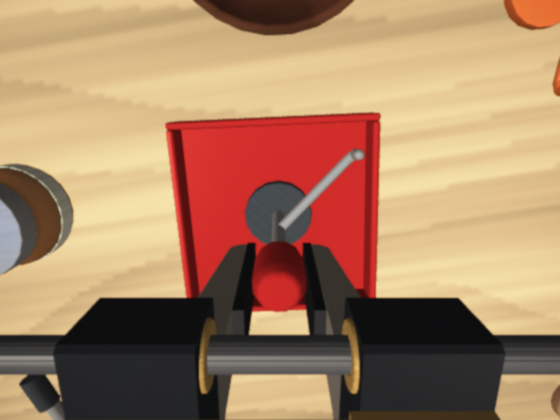

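Well centred in the red bin. Down the last ~7 mm, then release.

```bash
python3 -m inch '[[10,[0,0,-0.08],[0,0,0]],[10,[0,0,-0.05],[0,0,0]],[10,[0,0,-0.03],[0,0,0]],[10,[0,0,0],[0,0,0]]]' ; python3 -c "
from h import *
st()"
```

```text
time: 12.72
position: [593.6, 252.9, 103.2]
eef_rot: [0.997, -0.079, 0.001, -0.001]
contact_force: [0.5, 0.1, -2.4]
finger_gap: 0.249
t 12.72 pos [593.6 252.9 103.2] jaw deg -99.0 tilt fix (5deg units) [-0.03  0.03  0.  ] F [ 0.5  0.1 -2.4] gap mm 22.9
```

```bash
python3 -m inch '[[10,[0,0,-0.04],[0,0,0]],[10,[0,0,-0.02],[0,0,0]],[10,[0,0,0],[0,0,0]]]' ; python3 -c "
from h import *
st()"
```

```text
time: 13.1
position: [594.4, 253.2, 102.2]
eef_rot: [0.997, -0.079, 0.002, -0.002]
contact_force: [-0.9, -0.3, -2.3]
finger_gap: 0.248
t 13.1 pos [594.4 253.2 102.2] jaw deg -99.0 tilt fix (5deg units) [-0.03  0.05  0.  ] F [-0.9 -0.3 -2.3] gap mm 22.9
```

```bash
python3 -m inch '[[10,[-0.03,-0.01,-0.05],[-0.03,0.05,0]],[10,[0,0,0],[0,0,0]]]' ; python3 -c "
from h import *
st()"
```

```text
time: 13.35
position: [594.8, 253.8, 102.3]
eef_rot: [0.997, -0.079, 0.002, -0.001]
contact_force: [-0.8, 0.6, -3.0]
finger_gap: 0.246
t 13.35 pos [594.8 253.8 102.3] jaw deg -99.0 tilt fix (5deg units) [-0.03  0.04  0.  ] F [-0.8  0.6 -3. ] gap mm 22.7
```

```bash
python3 -m inch '[[10,[-0.04,-0.02,-0.08],[-0.03,0.04,0]],[10,[0,0,0],[0,0,0]]]' ; python3 -c "
from h import *
st()"
```

```text
time: 13.6
position: [595.9, 254.7, 102.3]
eef_rot: [0.997, -0.079, 0.003, -0.002]
contact_force: [-0.3, -0.3, -1.9]
finger_gap: 0.25
t 13.6 pos [595.9 254.7 102.3] jaw deg -99.0 tilt fix (5deg units) [-0.03  0.07  0.  ] F [-0.3 -0.3 -1.9] gap mm 23.0
```

```bash
python3 -m inch '[[32,[0,0,0],[0,0,0]],[40,[0,0,0],[0,0,0]],[60,[0,0,0],[0,0,0]],[60,[0,0,0],[0,0,0]],[60,[0,0,0],[0,0,0]]]'
python3 - <<'E'
from h import *
st()
cv2.imwrite("pics/w10.png",imaging.grab_frame("wrist"))
E
```

```text
time: 14.22
position: [595.2, 254.3, 101.0]
eef_rot: [0.997, -0.079, 0.002, -0.001]
contact_force: [0.8, 0.7, 0.6]
finger_gap: 0.596
t 14.22 pos [595.2 254.3 101. ] jaw deg -99.0 tilt fix (5deg units) [-0.03  0.05  0.  ] F [0.8 0.7 0.6] gap mm 54.8
```

View pics/w10.png

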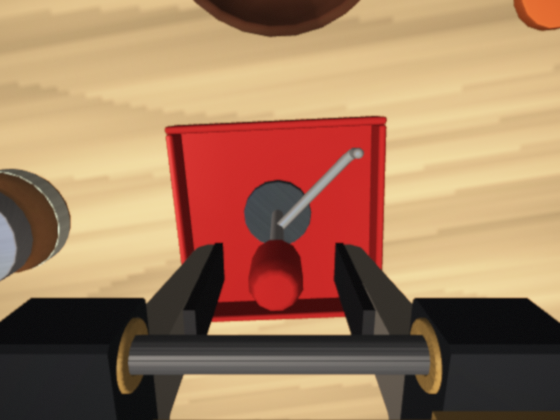

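```bash
python3 -m inch '[[60,[0,0,0.5],[0,0,0]],[60,[0,0,0.8],[0,0,0]],[60,[0,0,0.8],[0,0,0]],[60,[0,0,0.6],[0,0,0]],[60,[0,-0.6,0],[0,0,0]],[60,[-0.1,-0.9,0],[0,0,0]],[60,[-0.1,-0.9,0],[0,0,0]],[60,[-0.1,-0.9,0],[0,0,0]],[60,[-0.1,-0.9,0],[0,0,0]],[60,[-0.1,-0.9,0],[0,0,0]],[60,[-0.1,-0.7,0],[0,0,0]],[60,[0,-0.3,0],[0,0,0]],[60,[0,0,0],[0,0,0]],[60,[0,0,0],[0,0,0]]]'
python3 - <<'E'
from h import *
st()
w=imaging.grab_frame("wrist"); cv2.imwrite("pics/w11.png",w)
for b in blob(w,"blue")[:4]: print(b,np.round(atz("wrist",b[1],108),1))
for r in spotter.landmark_of("blue_hook_knob","wrist")[:2]: print(np.round(r["centre"]),round(r["confidence"],2),np.round(atz("wrist",r["centre"],104)))
s=imaging.grab_frame("side"); cv2.imwrite("pics/s11.png",s)
E
```

```text
time: 16.02
position: [565.4, -5.0, 216.6]
eef_rot: [0.997, -0.08, 0.002, -0.001]
contact_force: [-0.5, 0.6, 0.1]
finger_gap: 0.601
t 16.02 pos [565.4  -5.  216.6] jaw deg -99.1 tilt fix (5deg units) [-0.01  0.05  0.  ] F [-0.5  0.6  0.1] gap mm 55.3
(12953, [516.4, 115.1], [470, 34, 90, 162]) [ 607.5 -185.   108. ]
(820, [254.0, 206.4], [239, 189, 31, 35]) [570.5  12.4 108. ]
[256. 205.] 0.89 [570.  11. 104.]
```

View pics/w11.png

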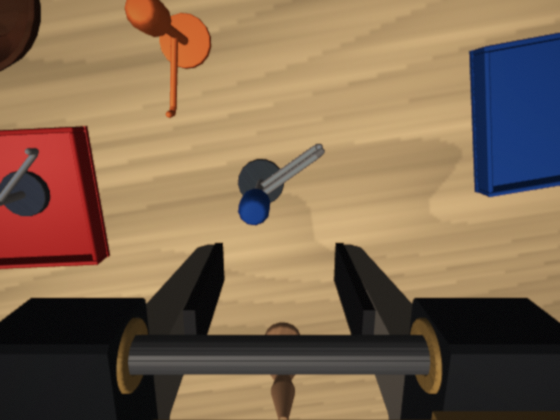

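View pics/s11.png

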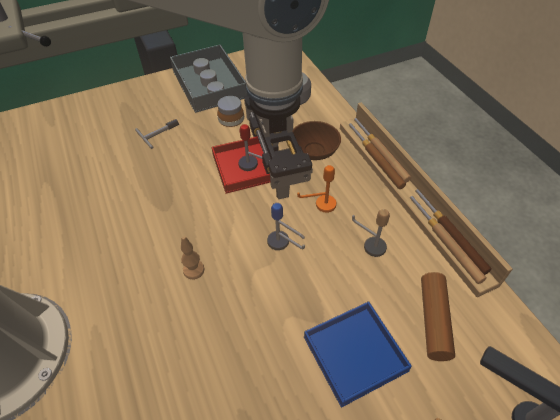

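```bash
python3 -m inch '[[60,[0.13,0.44,-0.4],[0,0.05,0]],[60,[0,0,-0.5],[0,0,0]],[60,[0,0,-0.4],[0,0,0]],[60,[0,0,0],[0,0,0]],[60,[0,0,0],[0,0,0]]]' ; python3 -c "
from h import *
st()"
```

```text
time: 16.8
position: [571.4, 18.4, 160.4]
eef_rot: [0.997, -0.078, -0.001, -0.001]
contact_force: [0.4, -0.4, 0.6]
finger_gap: 0.602
t 16.8 pos [571.4  18.4 160.4] jaw deg -98.9 tilt fix (5deg units) [-0.02 -0.02 -0.  ] F [ 0.4 -0.4  0.6] gap mm 55.4
```

```bash
python3 -m inch '[[60,[-0.02,-0.14,-0.3],[0,0,0]],[60,[0,0,-0.5],[0,0,0]],[60,[0,0,-0.5],[0,0,0]],[60,[0,0,-0.2],[0,0,0]],[60,[0,0,0],[0,0,0]],[60,[0,0,0],[0,0,0]]]'
python3 - <<'E'
from h import *
st()
w=imaging.grab_frame("wrist"); cv2.imwrite("pics/w12.png",w)
E
```

```text
time: 17.55
position: [572.0, 10.9, 99.8]
eef_rot: [0.997, -0.078, 0.001, -0.001]
contact_force: [0.9, -0.0, 0.6]
finger_gap: 0.602
t 17.55 pos [572.   10.9  99.8] jaw deg -99.0 tilt fix (5deg units) [-0.02  0.03  0.  ] F [ 0.9 -0.   0.6] gap mm 55.3
```

View pics/w12.png

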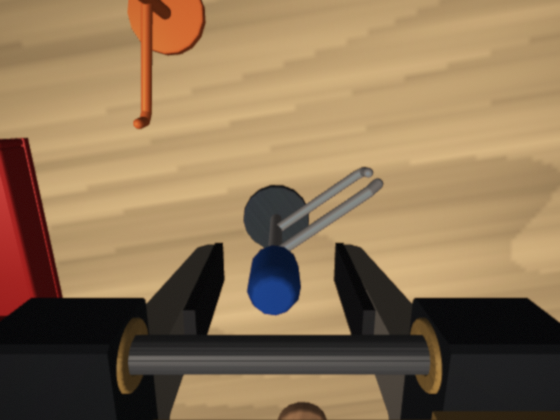

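Aligned on the blue knob. Trim, close and lift.

```bash
python3 -m inch '[[60,[-0.03,0.04,-0.07],[0,0.03,0]],[30,[0,0,0],[0,0,0]],[10,[0,0,0],[0,0,0]],[10,[0,0,0],[0,0,0]],[10,[0,0,0],[0,0,0]],[10,[0,0,0],[0,0,0]],[10,[0,0,0],[0,0,0]]]' 30; python3 -c "
from h import *
st()"
python3 -m inch '[[10,[0,0,0.3],[0,0,0]],[10,[0,0,0.6],[0,0,0]],[10,[0,0,0.6],[0,0,0]],[10,[0,0,0.6],[0,0,0]],[10,[0,0,0.2],[0,0,0]],[10,[0,0,0],[0,0,0]]]'
python3 - <<'E'
from h import *
st()
cv2.imwrite("pics/w13.png",imaging.grab_frame("wrist"))
E
```

```text
time: 18.48
position: [571.7, 13.0, 98.2]
eef_rot: [0.997, -0.078, 0.001, -0.001]
contact_force: [-0.3, 0.4, 0.3]
finger_gap: 0.255
t 18.48 pos [571.7  13.   98.2] jaw deg -99.0 tilt fix (5deg units) [-0.03  0.03  0.  ] F [-0.3  0.4  0.3] gap mm 23.5
time: 19.23
position: [569.2, 12.5, 193.4]
eef_rot: [0.997, -0.078, -0.001, -0.001]
contact_force: [-0.2, -0.3, -4.7]
finger_gap: 0.253
t 19.23 pos [569.2  12.5 193.4] jaw deg -99.0 tilt fix (5deg units) [-0.02 -0.02 -0.  ] F [-0.2 -0.3 -4.7] gap mm 23.3
```

View pics/w13.png

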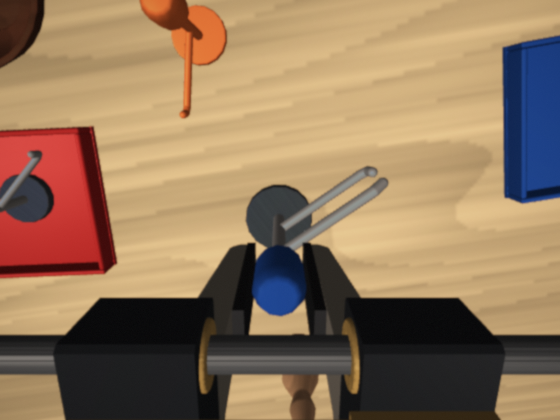

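```bash
python3 -m inch '[[10,[0.05,-0.6,0.1],[0,0,0]],[10,[0.1,-0.9,0.1],[0,0,0]],[10,[0.1,-0.9,0],[0,0,1]],[10,[0.1,-0.9,0],[0,0,1]],[10,[0.1,-0.9,0],[0,0,1]],[10,[0.1,-0.9,0],[0,0,0]],[10,[0.1,-0.9,0],[0,0,0]],[10,[0,-0.7,0],[0,0,0]],[10,[0,-0.3,0],[0,0,0]],[10,[0,0,0],[0,0,0]],[10,[0,0,0],[0,0,0]]]'
python3 - <<'E'
from h import *
st()
w=imaging.grab_frame("wrist"); cv2.imwrite("pics/w14.png",w)
for r in spotter.landmark_of("blue_bin_in","wrist")[:2]: print(np.round(r["centre"]),round(r["confidence"],2),np.round(atz("wrist",r["centre"],5)))
E
```

```text
time: 20.65
position: [588.7, -272.7, 187.6]
eef_rot: [0.998, 0.058, -0.011, -0.004]
contact_force: [-0.6, 0.7, -3.7]
finger_gap: 0.251
t 20.65 pos [ 588.7 -272.7  187.6] jaw deg -83.4 tilt fix (5deg units) [-0.07 -0.25 -0.  ] F [-0.6  0.7 -3.7] gap mm 23.1
[286. 177.] 0.63 [ 596. -278.    5.]
```

View pics/w14.png

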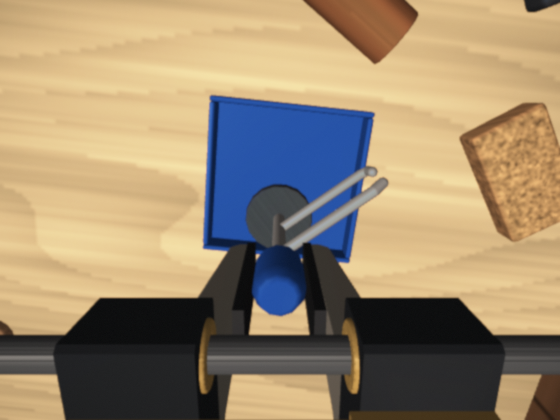

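```bash
python3 -m inch '[[10,[0.1,-0.06,-0.3],[-0.07,-0.25,0]],[10,[0,0,-0.5],[0,0,0]],[10,[0,0,-0.5],[0,0,0]],[10,[0,0,-0.4],[0,0,0]],[10,[0,0,0],[0,0,0]],[10,[0,0,0],[0,0,0]]]'
python3 - <<'E'
from h import *
st()
w=imaging.grab_frame("wrist"); cv2.imwrite("pics/w15.png",w)
for r in spotter.landmark_of("blue_bin_in","wrist")[:2]: print(np.round(r["centre"]),round(r["confidence"],2),np.round(atz("wrist",r["centre"],5)))
E
```

```text
time: 21.5
position: [594.8, -271.1, 120.2]
eef_rot: [0.998, 0.06, 0.002, 0.001]
contact_force: [0.6, 0.9, -2.9]
finger_gap: 0.254
t 21.5 pos [ 594.8 -271.1  120.2] jaw deg -83.1 tilt fix (5deg units) [0.01 0.05 0.  ] F [ 0.6  0.9 -2.9] gap mm 23.4
```

View pics/w15.png

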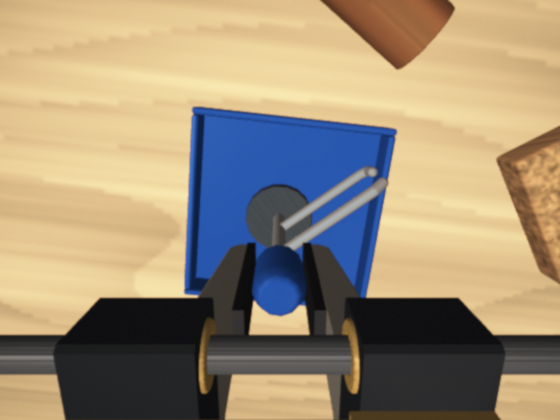

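```bash
python3 -m inch '[[10,[-0.04,-0.08,-0.2],[0,0.05,0]],[10,[0,0,-0.15],[0,0,0]],[10,[0,0,-0.06],[0,0,0]],[10,[0,0,-0.04],[0,0,0]],[10,[0,0,0],[0,0,0]]]' ; python3 -c "
from h import *
st()"
```

```text
time: 22.22
position: [594.2, -275.5, 103.4]
eef_rot: [0.998, 0.06, 0.001, 0.001]
contact_force: [-0.1, 0.0, -3.6]
finger_gap: 0.252
t 22.23 pos [ 594.2 -275.5  103.4] jaw deg -83.1 tilt fix (5deg units) [0.03 0.03 0.  ] F [-0.1  0.  -3.6] gap mm 23.2
```

```bash
python3 -m inch '[[10,[0,0,-0.06],[0.02,0.03,0]],[10,[0,0,0],[0,0,0]]]' ; python3 -c "
from h import *
st()"; python3 -m inch '[[32,[0,0,0],[0,0,0]],[40,[0,0,0],[0,0,0]],[60,[0,0,0],[0,0,0]],[60,[0,0,0],[0,0,0]],[60,[0,0,0],[0,0,0]]]'
python3 - <<'E'
from h import *
st()
cv2.imwrite("pics/w16.png",imaging.grab_frame("wrist"))
E
```

```text
time: 22.48
position: [595.5, -276.2, 103.7]
eef_rot: [0.998, 0.06, 0.001, 0.001]
contact_force: [0.5, -0.5, -3.0]
finger_gap: 0.252
t 22.48 pos [ 595.5 -276.2  103.7] jaw deg -83.1 tilt fix (5deg units) [0.03 0.03 0.  ] F [ 0.5 -0.5 -3. ] gap mm 23.2
time: 23.1
position: [596.0, -276.3, 103.7]
eef_rot: [0.998, 0.06, 0.002, 0.001]
contact_force: [0.3, -0.4, 0.6]
finger_gap: 0.596
t 23.1 pos [ 596.  -276.3  103.7] jaw deg -83.1 tilt fix (5deg units) [0.03 0.04 0.  ] F [ 0.3 -0.4  0.6] gap mm 54.9
```

View pics/w16.png

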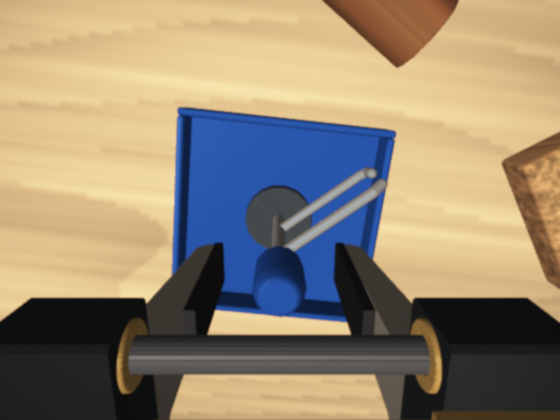

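Blue stands in its bin. Retreat up and check both.

```bash
python3 -m inch '[[60,[0,0,0.4],[0,0,0]],[60,[0,0,0.8],[0,0,0]],[60,[0,0,0.8],[0,0,0]],[60,[0,0,0.8],[0,0,0]],[60,[-0.5,0,0.5],[0,0,0]],[60,[-0.8,0,0],[0,0,0]],[60,[-0.8,0,0],[0,0,0]],[60,[-0.8,0,0],[0,0,0]],[60,[0,0,0],[0,0,0]],[60,[0,0,0],[0,0,0]],[60,[0,0,0],[0,0,0]],[60,[0,0,0],[0,0,0]]]'
python3 - <<'E'
from h import *
st()
s=imaging.grab_frame("side"); t=imaging.grab_frame("top")
c=np.zeros((600,800,3),np.uint8); c[:420,:400]=s[:,60:460]; c[:300,400:]=cv2.resize(t[150:300,120:320],(400,300)); c[300:,400:]=cv2.resize(t[150:300,300:500],(400,300)); cv2.imwrite("pics/fin.png",c)
E
```

```text
time: 24.65
position: [480.5, -277.0, 251.7]
eef_rot: [0.998, 0.061, 0.007, 0.005]
contact_force: [-0.2, -0.3, 0.1]
finger_gap: 0.595
t 24.65 pos [ 480.5 -277.   251.7] jaw deg -83.0 tilt fix (5deg units) [0.1  0.17 0.  ] F [-0.2 -0.3  0.1] gap mm 54.7
```

View pics/fin.png

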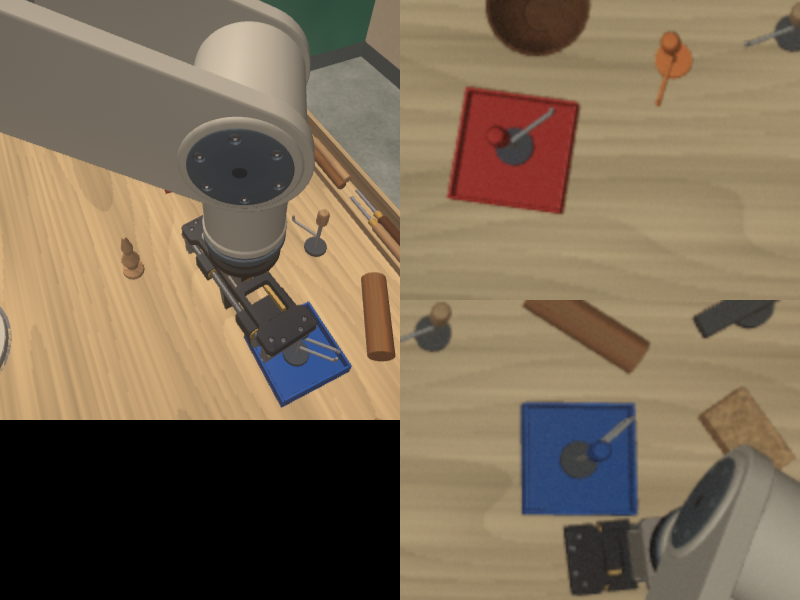

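The top view shows both hooks standing centred in their own bins (red left, blue right). The orange and tan hooks are undisturbed and the gripper is clear.

```bash
python3 -c "
from bench import bot
print(bot.sign_off())"
```

```text
the job is handed in; nothing more can be done
None
```

Both hooks are unhooked and each stands upright in the bin of its own colour, released. I handed the job in at about 25 s of the 72 s allowed; no verdict was reported.

- **Red hook:** I gripped it by the knob, lifted it 18 mm and twisted it 78° clockwise while blue stayed standing. It then lifted free and went into the red bin.
- **Blue hook:** I picked it up by the knob, turned it about 15° on the way and stood it in the blue bin.
- **Last checks:** The final top view shows both hooks upright near the middle of their bins, the orange and tan hooks undisturbed, and the gripper clear. While gripping, the force readings were about the hook's own weight.
- **Disagreements:**
  - The cameras differed by up to about 10 mm on the red knob and the bin centres. I used the wrist camera for the grasps and averages for the bins.
  - At each set-down the force reading did not show the foot touching the floor. I judged contact from the height no longer dropping, and the wrist pictures after release showed the hooks standing.
  - The arm hid the red bin in the last side view, so red's final check rests on the top view alone.

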